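# Crank the tube mixer that holds the purple-capped blood tube

## Robot

A 6-joint arm with a two-finger parallel gripper is mounted at the origin on a cart in front of the work surface, level with it; the furniture and walls round the work are solid. World frame = base frame: x ahead of the robot, y to its left, z up, the work surface at z = 0. Lengths are in m, angles in rad, forces in N, time in s.
With the tool pointing down it reaches from about 0.35 to 0.975 m from the base axis. Payload 4.9 kg.
Tool frame: the origin (TCP) lies midway between the tips of the shut fingers; the grasp point (between the pads) lies 19 mm behind it (manip.pinch_z is the x of the grasp point in the tool frame, in m); x points along the fingers, y is the direction in which the jaws open and shut, and the axes are right-handed (so a half turn about x gives the same grasp; the last joint's range is limited). The gripper opens to 85 mm and grips with 20 to 120 N. Pads are 22 mm wide; open, the fingers measure 114 mm over their backs; the gripper's body (76 mm by 85 mm) begins 54 mm behind the grasp point. The pads swing forward as they close: fully open they stand 13 mm farther back than shut.
Start: joints at [1.075, 0.053, 1.613, -0, 1.476, -0.119], TCP at [0.23, 0.581, 0.231] pointing down, gripper open.
Joint ranges: [-3.01, 3.01], [-1.01, 2.22], [0.06, 2.58], [-1.02, 4.17], [0.09, 2.62], [-3.14, 3.14]. Speed limits (rad/s): [2.57, 2.57, 3.14, 3.14, 3.14, 3.14].

## Interface

Orientations are given as a unit quaternion [w, x, y, z].
In Python, from plant import sensors, cams, workorder, manip gives the robot as it stands.
- The arm moves only by the tool drive_tool, never from a script. Its argument "series" is a list of rows, each an object of numbers: "x", "y", "z": the shift along the tool's x, y, z in units of 25 mm (1.0 is 25 mm); "ax", "ay", "az": the turn, a rotation vector about the tool's x, y, z in units of 5 degrees (1.0 is 5 degrees). A call has 1 to 5 rows; each row is the pose to reach, as a shift and turn from the pose commanded when the call began, along the tool's axes at that moment; what a row does not reach only later rows make up. A row lasts 1/12 s, in which the tool goes at most 41.7 mm and 7.16 degrees, less where a joint would pass 70% of its speed; a pose out of reach is approached as far as the arm can. A call with a gripper value outside its range is refused whole. "hand" is the opening, from 0 (shut) to 1 (fully open), set as the call begins (left out, the last holds). The fingers move at their own pace and stop on an object; the grip force is fixed at half the most. Time passes only in rows, so rows that repeat a pose let the fingers close. It gives the time, the measured TCP pose, the force and the opening at its end, in the units of the state.
- sensors.state(): the state, without advancing time (a new reading comes with each control period).
- cams.grab_frame(name): name is "side" or "top" or "wrist"; returns a dict with "img" (480x640x3 uint8, blue, green, red), "camera_matrix" (3x3 intrinsics, pixels), "cam_to_world" (4x4, takes a point from camera to world coordinates). Camera axes: x right, y down, z forward; pixel columns grow to the right and rows downward; lengths in m; the calibration is good to about 2 mm. A picture is of the moment at which its call begins. There is no depth.
- workorder.job_done(): hands the job in, once; it reports no verdict.
The state is a dict: "time": time; "joint_pos": joint angles; "joint_vel": joint speeds; "joint_efforts": joint torques, N m; "tool_pos": TCP position; "tool_rot": TCP orientation; "contact_force": force on the tool from outside, world axes, zero at the start; "ft_torque": the same for the moment, N m; "gripper_width": opening from 0.0 (shut) to 1.0 (fully open).
Only numpy, scipy, OpenCV 4.12 (cv2) and the standard library are available. Lean on these libraries where they do the work, as an engineer would, in place of code of your own. Each camera call takes 0.05 s, during which the arm holds its last target.

## Task

Mix the blood sample in the purple-capped tube: take hold of the upright handle on the crank of the hand mixer that carries this tube, and turn the crank steadily one full turn clockwise as seen from above, without letting go on the way and taking at least about two seconds over it. Then let go of the handle and leave the crank standing there; leave the other mixer, with the green-capped tube, as it is.

Things in the scene. Friction and masses are not known exactly. Their poses are not given: they have to be found in the camera images.
- purple_mixer: White hand mixer fixed to the worktop: box 76 x 82 mm, top at 111 mm, grey foot 84 x 90 mm. A disc on its front (its -x side), geared 2:1 to the crank, turns a blood tube with a PURPLE cap end over end; it reaches 68 mm in front of the origin. Origin: centre of the underside; the crank axis is vertical and passes through it. z is up. A blue arrow on top shows clockwise.
- purple_grip: Black upright cylindrical handle, 20 mm in diameter and 48 mm tall, of the purple-tube mixer's crank. It spins freely about its own vertical axis on a pin at the end of the crank arm, 45 mm from the crank's axis. Origin: centre of its lower end, 130 mm above the worktop; its top is 178 mm above the worktop. The flat steel crank arm and hub below it reach up to 132 mm above the worktop; nothing of the mixer but the handle stands higher. Its own yaw means nothing.
- purple_crank (a joint): Angle of the purple-tube mixer's crank in rad; 0 at the start, grows when turned clockwise as seen from above, keeps counting beyond one turn (one turn is 6.28). At 0 the arm points to the mixer's +y. Turns with light friction (about 1 to 2 N at the handle), without end stops within the task, and stays where it is left.
- green_grip: The same black handle (20 mm in diameter, 48 mm tall, lower end at 130 mm) on the crank of an identical second mixer, whose tube has a GREEN cap. To be left alone. Origin: centre of its lower end, 45 mm from that mixer's crank axis.

How it is judged:
By the outcome, as a careful person would: the job done as asked, in the order asked, and still so for the second after the job is handed in, with the robot touching nothing.
It also fails if it takes over 42 s, if anything falls off the work surface, if the arm or the gripper's body presses on something with over 40 N, if the wrist force passes 120 N, or if a joint passes its speed limit or range.

## Working session

There is one attempt and no reset: what is moved stays moved. The work goes in short steps, Python scripts to look and compute and a tool call to move; the robot and the scene stay as the last step left them, time stands still between calls to the robot, and variables do not carry over. Pictures are saved under pics/ and viewed, and the job is handed in when it is done.

Besides the shell and the picture viewer there is one more tool, called after "Call:" as a command line: name --argument value ..., lists and objects as JSON in quotes. drive_tool: Moves the arm, as the interface text tells. Its arguments: {"type":"object","properties":{"series":{"type":"array","items":{"type":"object","properties":{"x":{"type":"number"},"y":{"type":"number"},"z":{"type":"number"},"ax":{"type":"number"},"ay":{"type":"number"},"az":{"type":"number"}}}},"hand":{"type":"number"}},"required":["series"]}

```bash
ls; mkdir -p pics; python3 - <<'E'
from plant import sensors, cams, workorder, manip
import cv2
print(sensors.state()); print(manip.pinch_z)
for n in ("side","top","wrist"):
    f=cams.grab_frame(n); cv2.imwrite(f"pics/{n}0.png",f["img"]); print(n,f["camera_matrix"],f["cam_to_world"])
E
```

```text
pics
{'time': 0.0, 'joint_pos': array([ 1.07496950e+00,  5.33541785e-02,  1.61428693e+00, -2.86758387e-05,
        1.47599811e+00, -1.18995686e-01]), 'joint_vel': array([-0.0004136 ,  0.00121513, -0.00076545,  0.00313117, -0.0012118 ,
        0.00027873]), 'joint_efforts': array([ 3.37196516e-04, -3.93702078e+01, -3.70169020e+01, -1.85159447e-04,
        7.23552250e-03,  2.66456126e-06]), 'tool_pos': array([0.22969219, 0.58059571, 0.2300689 ]), 'tool_rot': array([ 0.69438306,  0.13174932,  0.69480172, -0.13313472]), 'contact_force': array([-0.35099872,  0.06195415, -0.41686262]), 'ft_torque': array([-0.0501507 ,  0.00093412, -0.00604561]), 'gripper_width': 0.9961797320598704}
-0.0187
side [[526.64575753   0.         315.15196502]
 [  0.         526.64575753 243.06622862]
 [  0.           0.           1.        ]] [[ 0.94206101 -0.18442055  0.28019656  0.27079173]
 [-0.33533778 -0.53854871  0.77299021 -0.65143607]
 [ 0.00834421 -0.82216443 -0.56918892  0.5851454 ]
 [ 0.          0.          0.          1.        ]]
top [[564.10764544   0.         322.62916741]
 [  0.         564.10764544 234.74137554]
 [  0.           0.           1.        ]] [[ 0.00769595 -0.99457411  0.10374546  0.42038643]
 [-0.99990382 -0.00885103 -0.010678    0.00819918]
 [ 0.01153832 -0.1036533  -0.99454656  1.08777092]
 [ 0.          0.          0.          1.        ]]
wrist [[359.64970877   0.         316.61467564]
 [  0.         359.64970877 235.52929949]
 [  0.           0.           1.        ]] [[ 0.36760122  0.89791878  0.24209751  0.16881822]
 [ 0.92998167 -0.35440752 -0.09761864  0.60489186]
 [-0.00185244  0.26103098 -0.96532865  0.37357872]
 [ 0.          0.          0.          1.        ]]
```

View pics/top0.png

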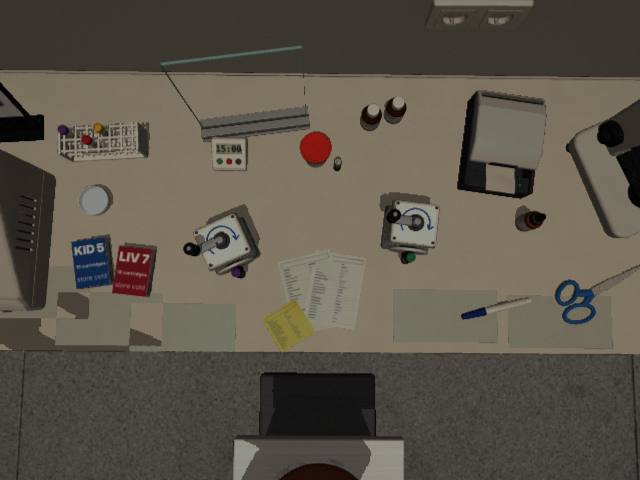

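View pics/side0.png

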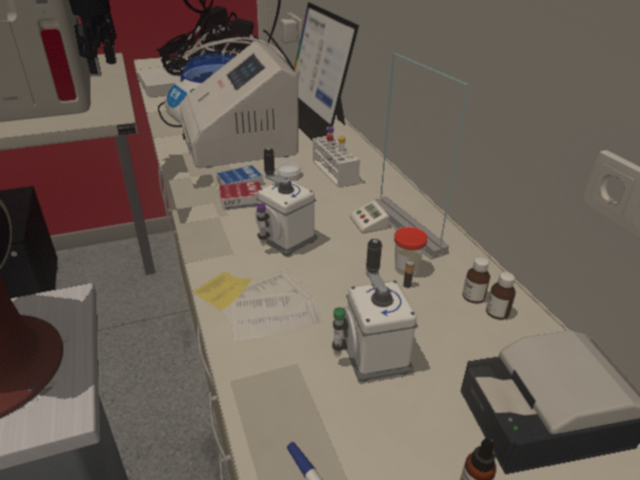

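View pics/wrist0.png

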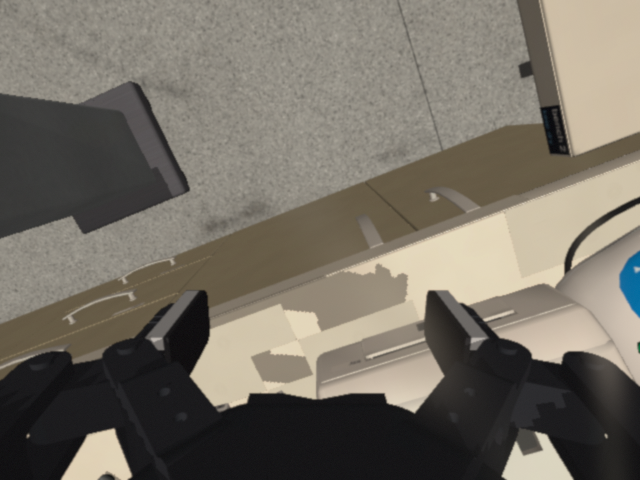

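The top view shows the purple mixer at about (222,243) px, with its handle at (190,249) and the purple cap at (238,271). The green mixer is at about (412,224). Next I'll measure the purple one.

```bash
cat > h.py <<'E'
import numpy as np, cv2
from plant import sensors, cams, workorder, manip
def ray(f,u,v):
    K=f["camera_matrix"];T=f["cam_to_world"]
    d=T[:3,:3]@np.linalg.solve(K,[u,v,1.]);return T[:3,3],d
def onz(f,u,v,z):
    o,d=ray(f,u,v);return o+d*(z-o[2])/d[2]
def proj(f,p):
    T=f["cam_to_world"];c=T[:3,:3].T@(np.asarray(p)-T[:3,3]);q=f["camera_matrix"]@c;return q[:2]/q[2]
def rows(T):pass
E
python3 - <<'E'
from h import *
for n,(x,y,w,hh) in {"top":(150,190,130,110),"side":(235,135,110,130)}.items():
    im=cv2.imread(f"pics/{n}0.png")
    c=im[y:y+hh,x:x+w]; cv2.imwrite(f"pics/{n}0c.png",cv2.resize(c,None,fx=5 if n=="top" else 4.5,fy=5 if n=="top" else 4.5,interpolation=cv2.INTER_CUBIC))
E
```

```text
(no output)
```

View pics/top0c.png

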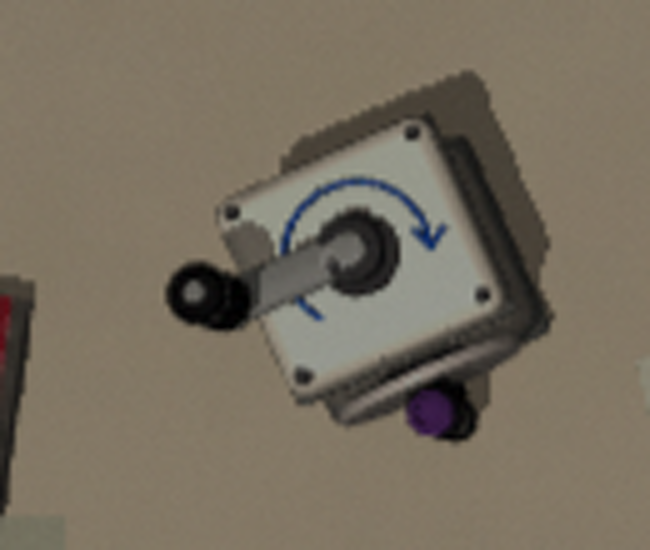

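View pics/side0c.png

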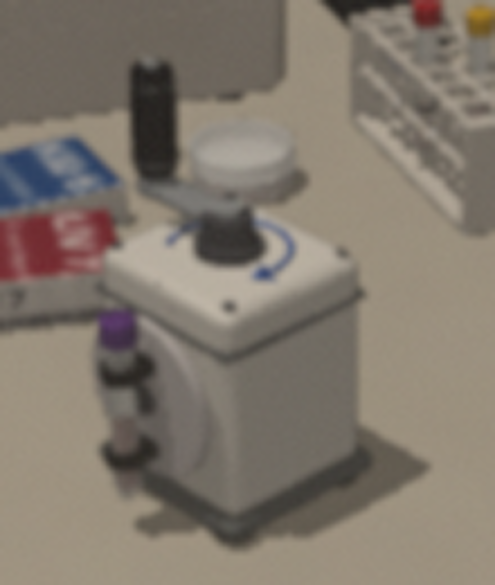

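```bash
python3 - <<'E'
from h import *
f=cams.grab_frame("top"); s=cams.grab_frame("side")
P=lambda a,b,z:onz(f,(a+.5)/5-.5+150,(b+.5)/5-.5+190,z)
sc=[P(a,b,.111) for a,b in((232,213),(413,132),(483,295),(303,376))]
for p in sc: print(p.round(4))
c=np.mean(sc,0); print("centre",c)
print("hub",P(348,248,.132))
e=sc[0]-sc[1]; e2=sc[3]-sc[2]; d=(e+e2)/2; th=np.arctan2(d[1],d[0]); print("+y dir ang",th, np.linalg.norm(e))
h=P(193,293,.178); print("handle top",h,"r",np.hypot(*(h-c)[:2]),"ang",np.arctan2(*(h-c)[1::-1]))
hb=P(225,300,.135); print("handle base approx",hb)
g=np.r_[c[:2]+.045*np.array([np.cos(th),np.sin(th)]),.178]
print("grip pred",g)
# side check: handle top centre
S=lambda a,b,z:onz(s,(a+.5)/4.5-.5+235,(b+.5)/4.5-.5+135,z)
print("side htop",S(152,63,.178)); print("side cap", proj(s,g), (152/4.5+235,63/4.5+135))
print("side screw c", S(229,306,.111), S(342,253,.111))
# reach
print(np.hypot(*c[:2]), sensors.state()["time"])
E
```

```text
[0.5248 0.2177 0.111 ]
[0.5537 0.1557 0.111 ]
[0.4969 0.13   0.111 ]
[0.4683 0.1915 0.111 ]
centre [0.51094389 0.17374672 0.111     ]
hub [0.51090938 0.1735669  0.132     ]
+y dir ang 2.0067765811653477 0.06851344897495913
handle top [0.49153117 0.21512159 0.178     ] r 0.04570266062126098 ang 2.0094944793665306
handle base approx [0.49261559 0.21404378 0.135     ]
grip pred [0.49194043 0.21453727 0.178     ]
side htop [0.49208424 0.21529135 0.178     ]
side cap [268.42282378 148.78656522] (268.77777777777777, 149.0)
side screw c [0.49669694 0.12857346 0.111     ] [0.55307583 0.1547801  0.111     ]
0.5396772979645791 0.25
```

```bash
cat >> h.py <<'E'
from scipy.spatial.transform import Rotation as R
def pose():
    s=sensors.state();q=s["tool_rot"];return s,np.array(s["tool_pos"]),R.from_quat([q[1],q[2],q[3],q[0]]).as_matrix()
def rel(ps):
    s,p,M=pose()
    for t in ps: print(((M.T@(np.array(t)-p))/.025).round(2))
E
python3 - <<'E'
from h import *
f=cams.grab_frame("top")
s,p,M=pose();print(M.round(4),p)
for z in(.15,.25,.3): print(z,onz(f,55,180,z).round(3),onz(f,45,300,z).round(3),onz(f,20,310,z).round(3))
print("edge",onz(f,200,351,0))
# desired: x down, y jaw same heading
y=M[:,1].copy();y[2]=0;y/=np.linalg.norm(y);x=np.array([0,0,-1.]);D=np.c_[x,y,np.cross(x,y)]
print("turn",R.from_matrix(M.T@D).as_rotvec(degrees=True)/5)
rel([(.25,.46,.25),(.37,.33,.25),(.4918,.2148,.235)])
E
```

```text
[[-3.000e-04  3.679e-01  9.299e-01]
 [-6.000e-04  9.299e-01 -3.679e-01]
 [-1.000e+00 -7.000e-04 -1.000e-04]] [0.22984507 0.58098    0.23088058]
0.15 [0.607 0.448 0.15 ] [0.406 0.453 0.15 ] [0.39  0.493 0.15 ]
0.25 [0.587 0.401 0.25 ] [0.408 0.406 0.25 ] [0.393 0.441 0.25 ]
0.3 [0.577 0.378 0.3  ] [0.409 0.382 0.3  ] [0.395 0.416 0.3  ]
edge [0.31047654 0.22701336 0.        ]
turn [-3.56883986e-07 -1.08235666e-03  7.55682343e-03]
[-0.76 -4.2   2.53]
[-0.76 -7.27  8.91]
[-0.16 -9.76 15.13]
```

Call:
drive_tool --series '[{"x": -0.4,"y": -1.5,"z": 0.2},{"x": -0.8,"y": -3.0,"z": 0.6},{"x": -0.8,"y": -4.5,"z": 1.2},{"x": -0.8,"y": -5.9,"z": 2.0},{"x": -0.8,"y": -7.2,"z": 3.0}]' --hand 1

```text
schema error: expected keys x, y, z, ax, ay, az
```

```bash
python3 - <<'E'
from h import *
s,p,M=pose();print(p,M.round(3));rel([(.4918,.2148,.235),(.4918,.2148,.142)])
E
```

```text
[0.22984507 0.58098    0.23088058] [[-0.     0.368  0.93 ]
 [-0.001  0.93  -0.368]
 [-1.    -0.001 -0.   ]]
[-0.16 -9.76 15.13]
[ 3.56 -9.76 15.13]
```

Call:
drive_tool --series '[{"x": -0.4,"y": -1.5,"z": 0.2,"ax": 0,"ay": 0,"az": 0},{"x": -0.8,"y": -3.0,"z": 0.6,"ax": 0,"ay": 0,"az": 0},{"x": -0.8,"y": -4.5,"z": 1.2,"ax": 0,"ay": 0,"az": 0},{"x": -0.8,"y": -5.9,"z": 2.0,"ax": 0,"ay": 0,"az": 0},{"x": -0.8,"y": -7.2,"z": 3.0,"ax": 0,"ay": 0,"az": 0}]' --hand 1

```text
time: 0.72
tool_pos: [0.2326, 0.3847, 0.2513]
tool_rot: [0.695, 0.132, 0.695, -0.132]
contact_force: [1.2, -0.2, -0.4]
gripper_width: 1.001
```

```bash
python3 - <<'E'
from h import *
s,p,M=pose();print(p,M.round(3));rel([(.4918,.2148,.235),(.4918,.2148,.142)])
E
```

```text
[0.23256874 0.38470838 0.25129029] [[ 0.     0.366  0.931]
 [ 0.     0.931 -0.366]
 [-1.     0.     0.   ]]
[ 0.65 -2.53 12.14]
[ 4.37 -2.53 12.14]
```

Call:
drive_tool --series '[{"x": 0,"y": -0.3,"z": 1.6,"ax": 0,"ay": 0,"az": 0},{"x": 0,"y": -0.6,"z": 3.2,"ax": 0,"ay": 0,"az": 0},{"x": 0,"y": -1.0,"z": 4.8,"ax": 0,"ay": 0,"az": 0},{"x": 0,"y": -1.3,"z": 6.4,"ax": 0,"ay": 0,"az": 0},{"x": 0,"y": -1.7,"z": 8.0,"ax": 0,"ay": 0,"az": 0}]'

```text
time: 1.13
tool_pos: [0.4052, 0.2717, 0.2517]
tool_rot: [0.695, 0.133, 0.694, -0.132]
contact_force: [0.2, 0.7, -0.1]
gripper_width: 1.004
```

Call:
drive_tool --series '[{"x": 0,"y": -0.3,"z": 1.5,"ax": 0,"ay": 0,"az": 0},{"x": 0.2,"y": -0.6,"z": 2.9,"ax": 0,"ay": 0,"az": 0},{"x": 0.4,"y": -0.8,"z": 3.8,"ax": 0,"ay": 0,"az": 0},{"x": 0.6,"y": -0.85,"z": 4.15,"ax": 0,"ay": 0,"az": 0},{"x": 0.6,"y": -0.85,"z": 4.15,"ax": 0,"ay": 0,"az": 0}]'

```text
time: 1.55
tool_pos: [0.4929, 0.2139, 0.2347]
tool_rot: [0.694, 0.133, 0.695, -0.134]
contact_force: [-0.3, -0.5, -0.7]
gripper_width: 1.002
```

```bash
python3 - <<'E'
from h import *
s,p,M=pose();print(p,M.round(3),s["joint_pos"].round(2));rel([(.4918,.2148,.235),(.4918,.2148,.142)])
f=cams.grab_frame("top");cv2.imwrite("pics/t1.png",f["img"])
f=cams.grab_frame("wrist");cv2.imwrite("pics/w1.png",f["img"]);print(proj(f,(.4918,.2148,.178)))
E
```

```text
[0.49294186 0.21387658 0.23468407] [[-0.003  0.37   0.929]
 [-0.001  0.929 -0.37 ]
 [-1.    -0.002 -0.002]] [ 0.27 -0.16  1.81 -0.    1.49 -0.92]
[-0.01  0.02 -0.06]
[ 3.71  0.02 -0.05]
[316.64041441 253.87628199]
```

View pics/w1.png

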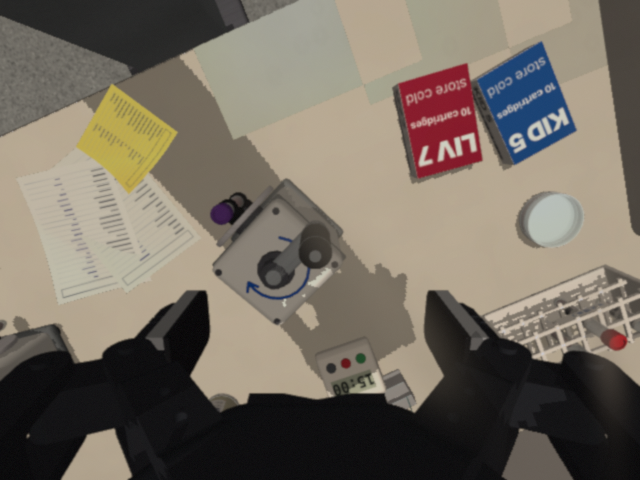

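View pics/t1.png

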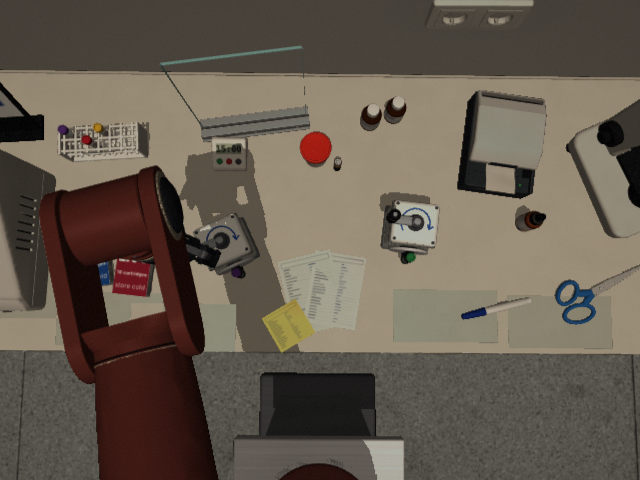

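The wrist view shows the handle at about (316,246), while my estimate projects to (316.6,253.9). I'll zoom in to check.

```bash
python3 - <<'E'
from h import *
im=cv2.imread("pics/w1.png")[190:330,200:360];cv2.imwrite("pics/w1c.png",cv2.resize(im,None,fx=4,fy=4,interpolation=cv2.INTER_CUBIC))
f=cams.grab_frame("wrist")
for z in(.178,.132,.13):print(z,onz(f,317,246,z),proj(f,(.4918,.2148,z)))
print(proj(f,(.511,.1738,.132)),f["cam_to_world"].round(3))
E
```

```text
0.178 [0.487256   0.21737397 0.178     ] [315.76655719 254.42542179]
0.132 [0.50012653 0.212325   0.132     ] [315.93801226 234.34940281]
0.13 [0.50068612 0.21210548 0.13      ] [315.94412687 233.63343033]
[273.70612781 277.61321324] [[ 0.367  0.898  0.242  0.431]
 [ 0.93  -0.355 -0.096  0.239]
 [-0.     0.26  -0.966  0.379]
 [ 0.     0.     0.     1.   ]]
```

View pics/w1c.png

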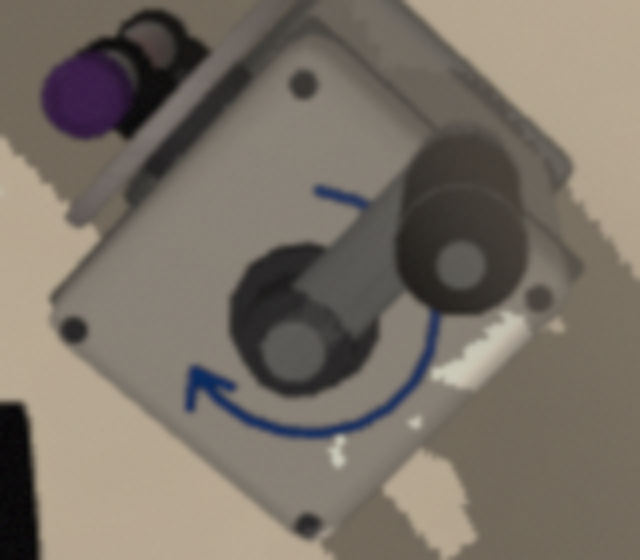

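The handle-top pin is at (315.2,256.2) px against a predicted (315.8,254.4), and the hub also agrees, so the estimate is good to about 1 mm. Descending now.

Call:
drive_tool --series '[{"x": 0.9,"y": 0,"z": -0.04,"ax": 0,"ay": 0,"az": 0},{"x": 1.8,"y": 0,"z": -0.04,"ax": 0,"ay": 0,"az": 0},{"x": 2.7,"y": 0,"z": -0.04,"ax": 0,"ay": 0,"az": 0},{"x": 3.4,"y": 0,"z": -0.04,"ax": 0,"ay": 0,"az": 0},{"x": 3.7,"y": 0,"z": -0.04,"ax": 0,"ay": 0,"az": 0}]'

```text
time: 2.12
tool_pos: [0.4889, 0.2163, 0.1413]
tool_rot: [0.693, 0.131, 0.696, -0.132]
contact_force: [0.1, 0.4, -0.7]
gripper_width: 1.005
```

```bash
python3 - <<'E'
from h import *
s,p,M=pose();print(p,s["contact_force"]);rel([(.4918,.2148,.142)])
E
```

```text
[0.48892121 0.21627789 0.14128604] [ 0.11228788  0.40304372 -0.67173641]
[-0.03 -0.01  0.13]
```

Call:
drive_tool --series '[{"x": 0,"y": 0,"z": 0,"ax": 0,"ay": 0,"az": 0},{"x": 0,"y": 0,"z": 0,"ax": 0,"ay": 0,"az": 0}]'

```text
time: 2.28
tool_pos: [0.4913, 0.2163, 0.1446]
tool_rot: [0.695, 0.132, 0.694, -0.132]
contact_force: [-0.1, -0.1, -0.0]
gripper_width: 1.002
```

```bash
python3 - <<'E'
from h import *
s,p,M=pose();print(p,s["contact_force"]);rel([(.4918,.2148,.142)])
E
```

```text
[0.49128942 0.21626804 0.14461503] [-0.05782769 -0.11757731 -0.04067837]
[ 0.1  -0.05  0.04]
```

Position noise is about 1–2 mm, which is fine. Closing the gripper.

Call:
drive_tool --series '[{"x": 0.1,"y": -0.03,"z": 0,"ax": 0,"ay": 0,"az": 0},{"x": 0.1,"y": -0.03,"z": 0,"ax": 0,"ay": 0,"az": 0},{"x": 0.1,"y": -0.03,"z": 0,"ax": 0,"ay": 0,"az": 0},{"x": 0.1,"y": -0.03,"z": 0,"ax": 0,"ay": 0,"az": 0},{"x": 0.1,"y": -0.03,"z": 0,"ax": 0,"ay": 0,"az": 0}]' --hand 0

```text
time: 2.7
tool_pos: [0.4916, 0.2148, 0.1419]
tool_rot: [0.695, 0.133, 0.694, -0.132]
contact_force: [0.7, -1.2, 0.4]
gripper_width: 0.298
```

Call:
drive_tool --series '[{"x": 0,"y": 0,"z": 0,"ax": 0,"ay": 0,"az": 0},{"x": 0,"y": 0,"z": 0,"ax": 0,"ay": 0,"az": 0},{"x": 0,"y": 0,"z": 0,"ax": 0,"ay": 0,"az": 0},{"x": 0,"y": 0,"z": 0,"ax": 0,"ay": 0,"az": 0},{"x": 0,"y": 0,"z": 0,"ax": 0,"ay": 0,"az": 0}]'

```text
time: 3.12
tool_pos: [0.4917, 0.2146, 0.142]
tool_rot: [0.695, 0.132, 0.694, -0.133]
contact_force: [-0.7, -2.5, 3.8]
gripper_width: 0.218
```

```bash
python3 - <<'E'
from h import *
for i in range(1):
    s,p,M=pose();print(p,s["contact_force"],s["ft_torque"],s["gripper_width"])
for n in("side","wrist"):
    f=cams.grab_frame(n);cv2.imwrite(f"pics/{n}2.png",f["img"])
y=M[:,1]; a=np.arctan2(y[1],y[0]);print(M.round(3),a)
# plan: rows in tool y,z units, 9 deg per row, relative to current call start on circle (ideal orientation)
z=M[:,2]
th0=2.008
for c in range(8):
    out=[]
    for k in range(1,6):
        t0=th0-np.radians(45*c);t=t0-np.radians(9*k)
        d=.045*np.array([np.cos(t)-np.cos(t0),np.sin(t)-np.sin(t0),0])
        out.append((round(d@y/.025,2),round(d@z/.025,2)))
    print(c,out)
E
```

```text
[0.49171203 0.21462696 0.14195656] [-0.6903748  -2.46343598  3.75604927] [-0.3909828  -0.0108571  -0.02145242] 0.21832330994928187
[[ 0.001  0.368  0.93 ]
 [-0.     0.93  -0.368]
 [-1.     0.     0.001]] 1.1939059837074946
0 [(np.float64(0.19), np.float64(0.21)), (np.float64(0.34), np.float64(0.45)), (np.float64(0.46), np.float64(0.7)), (np.float64(0.53), np.float64(0.98)), (np.float64(0.56), np.float64(1.26))]
1 [(np.float64(-0.01), np.float64(0.28)), (np.float64(-0.07), np.float64(0.56)), (np.float64(-0.17), np.float64(0.82)), (np.float64(-0.31), np.float64(1.07)), (np.float64(-0.49), np.float64(1.29))]
2 [(np.float64(-0.21), np.float64(0.19)), (np.float64(-0.45), np.float64(0.34)), (np.float64(-0.7), np.float64(0.46)), (np.float64(-0.98), np.float64(0.53)), (np.float64(-1.26), np.float64(0.56))]
3 [(np.float64(-0.28), np.float64(-0.01)), (np.float64(-0.56), np.float64(-0.07)), (np.float64(-0.82), np.float64(-0.17)), (np.float64(-1.07), np.float64(-0.31)), (np.float64(-1.29), np.float64(-0.49))]
4 [(np.float64(-0.19), np.float64(-0.21)), (np.float64(-0.34), np.float64(-0.45)), (np.float64(-0.46), np.float64(-0.7)), (np.float64(-0.53), np.float64(-0.98)), (np.float64(-0.56), np.float64(-1.26))]
5 [(np.float64(0.01), np.float64(-0.28)), (np.float64(0.07), np.float64(-0.56)), (np.float64(0.17), np.float64(-0.82)), (np.float64(0.31), np.float64(-1.07)), (np.float64(0.49), np.float64(-1.29))]
6 [(np.float64(0.21), np.float64(-0.19)), (np.float64(0.45), np.float64(-0.34)), (np.float64(0.7), np.float64(-0.46)), (np.float64(0.98), np.float64(-0.53)), (np.float64(1.26), np.float64(-0.56))]
7 [(np.float64(0.28), np.float64(0.01)), (np.float64(0.56), np.float64(0.07)), (np.float64(0.82), np.float64(0.17)), (np.float64(1.07), np.float64(0.31)), (np.float64(1.29), np.float64(0.49))]
```

View pics/side2.png

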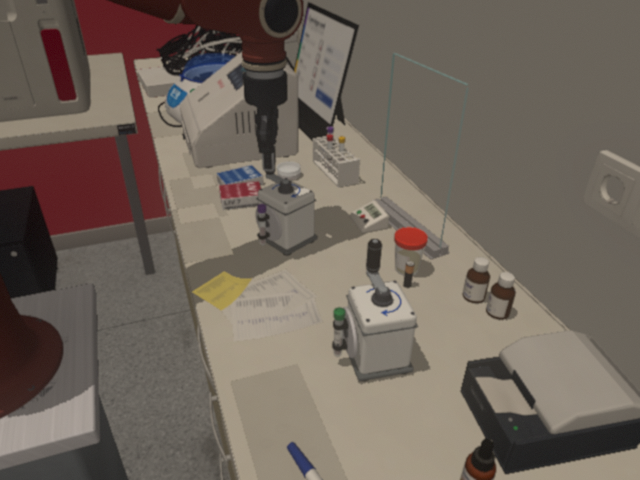

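View pics/wrist2.png

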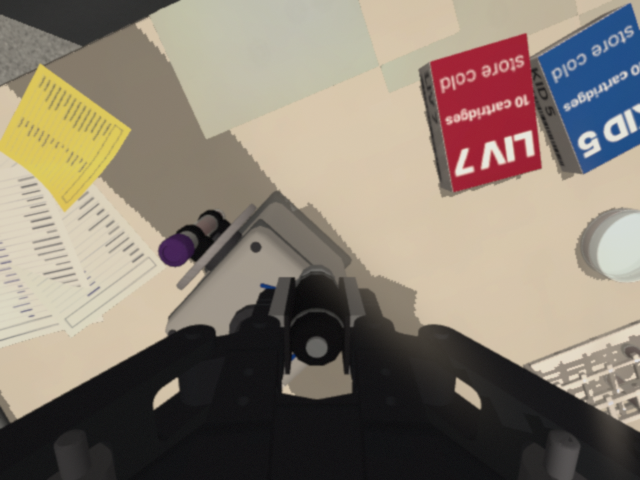

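The handle is held: the opening of 0.218 matches its 20 mm diameter, and it sits between the pads at about (316,320) in the wrist view. Starting the clockwise turn, 9° per row.

Call:
drive_tool --series '[{"x": 0,"y": 0.19,"z": 0.21,"ax": 0,"ay": 0,"az": 0},{"x": 0,"y": 0.34,"z": 0.45,"ax": 0,"ay": 0,"az": 0},{"x": 0,"y": 0.46,"z": 0.7,"ax": 0,"ay": 0,"az": 0},{"x": 0,"y": 0.53,"z": 0.98,"ax": 0,"ay": 0,"az": 0},{"x": 0,"y": 0.56,"z": 1.26,"ax": 0,"ay": 0,"az": 0}]'

```text
time: 3.63
tool_pos: [0.5257, 0.2157, 0.1419]
tool_rot: [0.694, 0.132, 0.695, -0.133]
contact_force: [-4.1, -4.6, 8.2]
gripper_width: 0.214
```

```bash
cat > chk.py <<'E'
from h import *
s,p,M=pose();C=np.array([.511,.1738]);v=p[:2]-C;a=np.arctan2(v[1],v[0])
print(p.round(4),"r",np.hypot(*v).round(4),"turned deg",np.degrees(2.008-a).round(1)%360,"F",s["contact_force"].round(1),"w",s["gripper_width"],"heading",np.arctan2(M[1,1],M[0,1]), "F radial",(s["contact_force"][:2]@v/np.hypot(*v)).round(1),M[:,0].round(3))
E
python3 chk.py
```

```text
[0.5257 0.2157 0.1419] r 0.0444 turned deg 44.4 F [-4.1 -4.6  8.2] w 0.21430533249511738 heading 1.1942765652586331 F radial -5.7 [-0.001 -0.002 -1.   ]
```

Call:
drive_tool --series '[{"x": 0,"y": -0.01,"z": 0.28,"ax": 0,"ay": 0,"az": 0},{"x": 0,"y": -0.07,"z": 0.56,"ax": 0,"ay": 0,"az": 0},{"x": 0,"y": -0.17,"z": 0.82,"ax": 0,"ay": 0,"az": 0},{"x": 0,"y": -0.31,"z": 1.07,"ax": 0,"ay": 0,"az": 0},{"x": 0,"y": -0.49,"z": 1.29,"ax": 0,"ay": 0,"az": 0}]'

```text
time: 4.05
tool_pos: [0.5505, 0.1931, 0.1419]
tool_rot: [0.694, 0.132, 0.696, -0.132]
contact_force: [-5.4, -0.8, 8.3]
gripper_width: 0.212
```

```bash
python3 chk.py
```

```text
[0.5505 0.1931 0.1419] r 0.044 turned deg 89.0 F [-5.4 -0.8  8.3] w 0.21216691493492548 heading 1.1941790134609107 F radial -5.2 [-0.003  0.001 -1.   ]
```

Call:
drive_tool --series '[{"x": 0,"y": -0.21,"z": 0.19,"ax": 0,"ay": 0,"az": 0},{"x": 0,"y": -0.45,"z": 0.34,"ax": 0,"ay": 0,"az": 0},{"x": 0,"y": -0.7,"z": 0.46,"ax": 0,"ay": 0,"az": 0},{"x": 0,"y": -0.98,"z": 0.53,"ax": 0,"ay": 0,"az": 0},{"x": 0,"y": -1.26,"z": 0.56,"ax": 0,"ay": 0,"az": 0}]'

```text
time: 4.47
tool_pos: [0.5528, 0.1595, 0.142]
tool_rot: [0.695, 0.133, 0.695, -0.131]
contact_force: [-1.1, 3.2, 5.0]
gripper_width: 0.214
```

```bash
python3 chk.py
```

```text
[0.5528 0.1595 0.142 ] r 0.0442 turned deg 134.0 F [-1.1  3.2  5. ] w 0.214231879026014 heading 1.1940962424274055 F radial -2.1 [ 0.     0.003 -1.   ]
```

Call:
drive_tool --series '[{"x": 0,"y": -0.28,"z": -0.01,"ax": 0,"ay": 0,"az": 0},{"x": 0,"y": -0.56,"z": -0.07,"ax": 0,"ay": 0,"az": 0},{"x": 0,"y": -0.82,"z": -0.17,"ax": 0,"ay": 0,"az": 0},{"x": 0,"y": -1.07,"z": -0.31,"ax": 0,"ay": 0,"az": 0},{"x": 0,"y": -1.29,"z": -0.49,"ax": 0,"ay": 0,"az": 0}]'

```text
time: 4.88
tool_pos: [0.5298, 0.1329, 0.142]
tool_rot: [0.695, 0.133, 0.694, -0.132]
contact_force: [2.4, 2.4, 5.2]
gripper_width: 0.217
```

```bash
python3 chk.py
```

```text
[0.5298 0.1329 0.142 ] r 0.045 turned deg 180.4 F [2.4 2.4 5.2] w 0.21683814434103574 heading 1.193866768414631 F radial -1.2 [ 0.002  0.001 -1.   ]
```

Call:
drive_tool --series '[{"x": 0,"y": -0.19,"z": -0.21,"ax": 0,"ay": 0,"az": 0},{"x": 0,"y": -0.34,"z": -0.45,"ax": 0,"ay": 0,"az": 0},{"x": 0,"y": -0.46,"z": -0.7,"ax": 0,"ay": 0,"az": 0},{"x": 0,"y": -0.53,"z": -0.98,"ax": 0,"ay": 0,"az": 0},{"x": 0,"y": -0.56,"z": -1.26,"ax": 0,"ay": 0,"az": 0}]'

```text
time: 5.3
tool_pos: [0.4951, 0.1308, 0.142]
tool_rot: [0.695, 0.132, 0.694, -0.133]
contact_force: [1.4, -1.3, 5.8]
gripper_width: 0.214
```

```bash
python3 chk.py
```

```text
[0.4951 0.1308 0.142 ] r 0.0459 turned deg 225.4 F [ 1.4 -1.3  5.8] w 0.214353248079734 heading 1.193607814483562 F radial 0.8 [ 0.002 -0.001 -1.   ]
```

Call:
drive_tool --series '[{"x": 0,"y": 0.01,"z": -0.28,"ax": 0,"ay": 0,"az": 0},{"x": 0,"y": 0.07,"z": -0.56,"ax": 0,"ay": 0,"az": 0},{"x": 0,"y": 0.17,"z": -0.82,"ax": 0,"ay": 0,"az": 0},{"x": 0,"y": 0.31,"z": -1.07,"ax": 0,"ay": 0,"az": 0},{"x": 0,"y": 0.49,"z": -1.29,"ax": 0,"ay": 0,"az": 0}]'

```text
time: 5.72
tool_pos: [0.4691, 0.1542, 0.142]
tool_rot: [0.695, 0.132, 0.694, -0.133]
contact_force: [-0.5, -2.4, 7.0]
gripper_width: 0.212
```

```bash
python3 chk.py
```

```text
[0.4691 0.1542 0.142 ] r 0.0463 turned deg 270.0 F [-0.5 -2.4  7. ] w 0.21201877632711927 heading 1.1936855408421614 F radial 1.5 [ 0.    -0.002 -1.   ]
```

Call:
drive_tool --series '[{"x": 0,"y": 0.21,"z": -0.19,"ax": 0,"ay": 0,"az": 0},{"x": 0,"y": 0.45,"z": -0.34,"ax": 0,"ay": 0,"az": 0},{"x": 0,"y": 0.7,"z": -0.46,"ax": 0,"ay": 0,"az": 0},{"x": 0,"y": 0.98,"z": -0.53,"ax": 0,"ay": 0,"az": 0},{"x": 0,"y": 1.26,"z": -0.56,"ax": 0,"ay": 0,"az": 0}]'

```text
time: 6.13
tool_pos: [0.4676, 0.1892, 0.1419]
tool_rot: [0.695, 0.132, 0.695, -0.133]
contact_force: [-0.6, -1.7, 7.5]
gripper_width: 0.215
```

```bash
python3 chk.py; python3 -c "
from h import *
rel([(.4917,.2146,.142)])"
```

```text
[0.4676 0.1892 0.1419] r 0.046 turned deg 314.6 F [-0.6 -1.7  7.5] w 0.2153886889021016 heading 1.1941570166982096 F radial -0.0 [-0.    -0.001 -1.   ]
[-0.    1.3   0.52]
```

Call:
drive_tool --series '[{"x": 0,"y": 0.28,"z": 0.01,"ax": 0,"ay": 0,"az": 0},{"x": 0,"y": 0.56,"z": 0.07,"ax": 0,"ay": 0,"az": 0},{"x": 0,"y": 0.82,"z": 0.17,"ax": 0,"ay": 0,"az": 0},{"x": 0,"y": 1.07,"z": 0.31,"ax": 0,"ay": 0,"az": 0},{"x": 0,"y": 1.3,"z": 0.5,"ax": 0,"ay": 0,"az": 0}]'

```text
time: 6.55
tool_pos: [0.4916, 0.2146, 0.1419]
tool_rot: [0.695, 0.132, 0.694, -0.133]
contact_force: [-0.4, -3.3, 7.9]
gripper_width: 0.218
```

Call:
drive_tool --series '[{"x": 0,"y": 0,"z": 0,"ax": 0,"ay": 0,"az": 0},{"x": 0,"y": 0,"z": 0,"ax": 0,"ay": 0,"az": 0}]'

```text
time: 6.72
tool_pos: [0.4923, 0.2148, 0.142]
tool_rot: [0.695, 0.132, 0.694, -0.132]
contact_force: [1.1, -0.8, 6.5]
gripper_width: 0.215
```

```bash
python3 chk.py; python3 -c "
from h import *
rel([(.4917,.2146,.142)])"
```

```text
[0.4923 0.2148 0.142 ] r 0.0451 turned deg 0.5 F [ 1.1 -0.8  6.5] w 0.21516363415576253 heading 1.194129020678396 F radial -1.2 [ 0.002 -0.    -1.   ]
[-0.   -0.02 -0.02]
```

The TCP is back at its start after the full turn, about 3.4 s. Releasing now.

Call:
drive_tool --series '[{"x": 0,"y": 0,"z": 0,"ax": 0,"ay": 0,"az": 0},{"x": 0,"y": 0,"z": 0,"ax": 0,"ay": 0,"az": 0},{"x": 0,"y": 0,"z": 0,"ax": 0,"ay": 0,"az": 0},{"x": 0,"y": 0,"z": 0,"ax": 0,"ay": 0,"az": 0},{"x": 0,"y": 0,"z": 0,"ax": 0,"ay": 0,"az": 0}]' --hand 1

```text
time: 7.13
tool_pos: [0.4909, 0.2147, 0.1405]
tool_rot: [0.694, 0.132, 0.695, -0.133]
contact_force: [-0.7, 0.1, 0.3]
gripper_width: 0.908
```

Call:
drive_tool --series '[{"x": 0,"y": 0,"z": 0,"ax": 0,"ay": 0,"az": 0},{"x": 0,"y": 0,"z": 0,"ax": 0,"ay": 0,"az": 0},{"x": 0,"y": 0,"z": 0,"ax": 0,"ay": 0,"az": 0},{"x": 0,"y": 0,"z": 0,"ax": 0,"ay": 0,"az": 0},{"x": 0,"y": 0,"z": 0,"ax": 0,"ay": 0,"az": 0}]'

```text
time: 7.55
tool_pos: [0.4916, 0.2149, 0.1413]
tool_rot: [0.695, 0.132, 0.695, -0.132]
contact_force: [0.2, -0.4, -0.8]
gripper_width: 0.999
```

```bash
python3 chk.py; python3 - <<'E'
from h import *
f=cams.grab_frame("wrist");cv2.imwrite("pics/w3.png",f["img"]);print(proj(f,(.4918,.2148,.178)))
E
```

```text
[0.4916 0.2149 0.1413] r 0.0455 turned deg 359.8 F [ 0.2 -0.4 -0.8] w 0.9994150431234923 heading 1.1939713652144193 F radial -0.5 [ 0. -0. -1.]
[316.7343327  342.16153414]
```

View pics/w3.png

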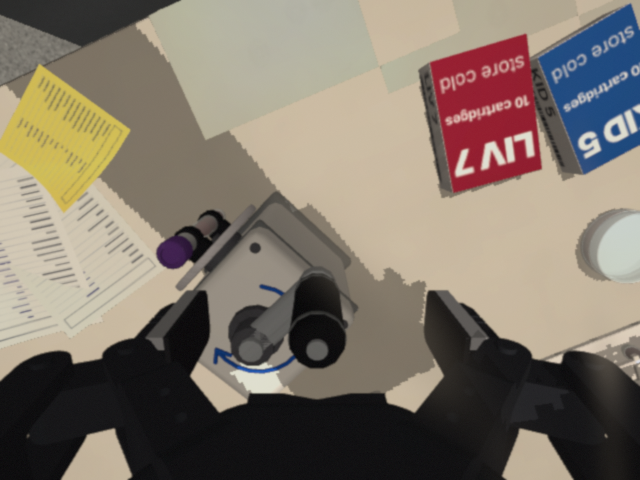

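The jaws are open and clear on both sides of the handle, which is at (317,348). Now I'll rise straight up.

Call:
drive_tool --series '[{"x": -0.7,"y": 0,"z": 0,"ax": 0,"ay": 0,"az": 0},{"x": -1.6,"y": 0,"z": 0,"ax": 0,"ay": 0,"az": 0},{"x": -2.6,"y": 0,"z": 0,"ax": 0,"ay": 0,"az": 0},{"x": -3.6,"y": 0,"z": 0,"ax": 0,"ay": 0,"az": 0},{"x": -4.2,"y": 0,"z": 0,"ax": 0,"ay": 0,"az": 0}]'

```text
time: 8.02
tool_pos: [0.4925, 0.2152, 0.2496]
tool_rot: [0.696, 0.133, 0.693, -0.132]
contact_force: [0.7, -0.2, 1.0]
gripper_width: 1.0
```

Call:
drive_tool --series '[{"x": 0,"y": 0.2,"z": -1.0,"ax": 0,"ay": 0,"az": 0},{"x": 0,"y": 0.5,"z": -2.4,"ax": 0,"ay": 0,"az": 0},{"x": 0,"y": 0.7,"z": -3.6,"ax": 0,"ay": 0,"az": 0},{"x": 0,"y": 0.8,"z": -4.0,"ax": 0,"ay": 0,"az": 0},{"x": 0,"y": 0.8,"z": -4.0,"ax": 0,"ay": 0,"az": 0}]'

```text
time: 8.43
tool_pos: [0.4045, 0.2714, 0.2465]
tool_rot: [0.695, 0.132, 0.695, -0.131]
contact_force: [0.4, -0.4, -1.0]
gripper_width: 0.999
```

```bash
python3 - <<'E'
from h import *
s,p,M=pose();print(p,s["contact_force"],s["joint_vel"].round(3),s["time"])
for n in("side","top"):
    f=cams.grab_frame(n);cv2.imwrite(f"pics/{n}4.png",f["img"]);print(proj(f,(.4918,.2148,.178)))
    if n=="top": c=f["img"][190:300,150:280]
    else: c=f["img"][135:265,235:345]
    cv2.imwrite(f"pics/{n}4c.png",cv2.resize(c,None,fx=4.5,fy=4.5,interpolation=cv2.INTER_CUBIC))
E
```

```text
[0.40453233 0.27141362 0.24647124] [ 0.40734389 -0.35117257 -1.01099292] [-0.044  0.032 -0.025 -0.024 -0.02  -0.027] 8.4333
[268.31026822 148.73939149]
[188.40524102 248.03556241]
```

View pics/top4c.png

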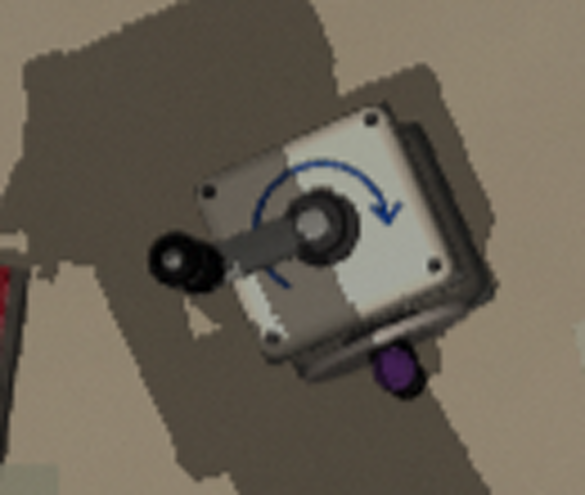

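View pics/side4.png

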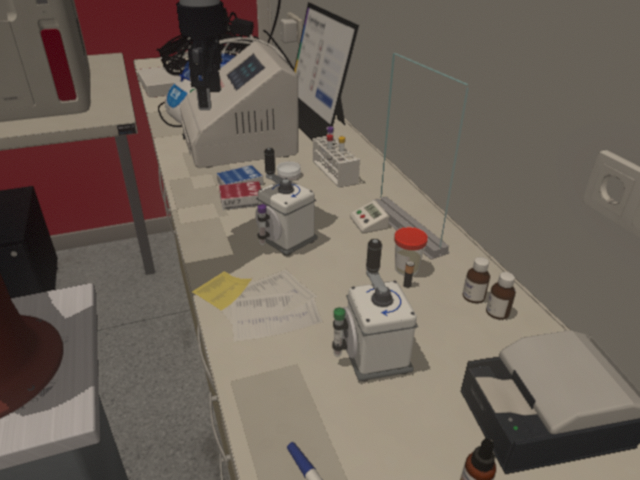

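View pics/side4c.png

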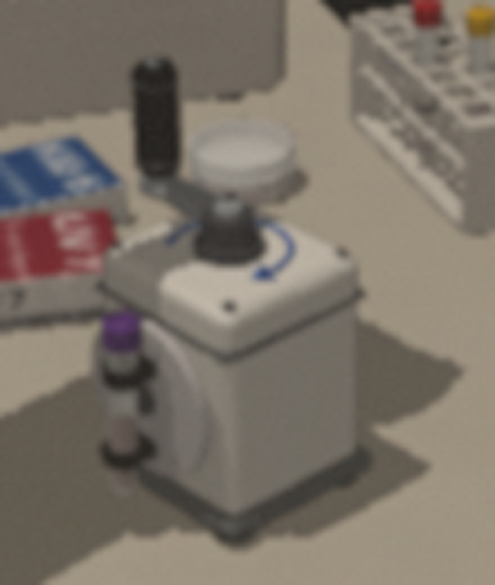

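```bash
python3 -c "
from plant import workorder,sensors
print(workorder.job_done(), sensors.state()['time'])"
```

```text
the job is handed in; nothing more can be done
the job is handed in; nothing more can be done
```

I turned the purple-tube mixer's crank one full turn clockwise without letting go, then let go of the handle and handed the job in. The turn took about 3.4 s, and the whole job about 8.4 s.

- **During the turn:** the grip stayed closed on the handle at an opening of about 0.21–0.22. The forces I read after each call were no more than about 10 N.
- **After letting go:** the top view shows the handle within about 1 px of where it started. Both views suggest it stopped 1–2° past the full turn, while the arm's own reading gave 360 ± 0.5°. The tube is upright again.
- **Rest of the scene:** the green-tube mixer looks unchanged in the side view. The open gripper is clear of everything.

No check failed. Early position readings varied by 2–3 mm just before the grasp and had settled by the time the gripper closed.

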